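# Clear the serving board and present the chilling dish to the cup

## Task

Get the iced-coffee board ready: first drop the two wood chips lying on it into the grey storage box. Then pick up the steel dish by its handle, lift it a hand's width straight above where it stood and turn it there about a quarter turn, so that its pouring lip points at the cup (not at the jar), keeping it level all the time so that the loose ball stays in the middle. Finish while still holding the dish up there, level and still; do not touch the ball, and leave the cup, the jar and the pitcher standing where they are.

Things in the scene. Friction and masses are not known exactly. Their poses are not given: they have to be found in the camera images.
- board: Fixed dark wooden serving board, 300 (x) x 450 (y) x 12 mm thick, its underside on the bench. Origin: centre of the underside, z up; its x axis points roughly away from the robot, its y axis (long side) to the left. Dish, cup, jar and chips stand on its top, 12 mm above the bench.
- rest (a point): Point on the board's top where the middle of the dish stands at first (within 5 mm): on the board's x axis, 40 mm from its centre towards the robot (board x = -40 mm). Fixed in the board.
- dish: Loose round steel dish, 116 mm across, rim 24 mm high, 0.17 kg, on the board. Its floor, 54 mm in radius, slopes 10 degrees down to the middle; tilted that far or jerked over 1.5 m/s2 it loses the ball. Origin: centre of the underside, z up, +x towards the pouring lip, -x towards the handle. At first +x lies within 0.12 rad of the board's +x (handle towards the robot).
- dish_lip (a point): Tip of the pouring lip, a 26 mm wide spout: 80 mm from the dish's centre along its +x, 22 mm above its underside. Moves with the dish.
- dish_grip (a point): Grip point of the wooden handle, a level flat bar 56 mm long (dish x from -56 to -112 mm), 14 mm thick (dish y), 24 mm high (16 to 40 mm above the dish's underside). This point is the middle of the bar's cross-section, 88 mm from the dish's centre. Pinch it from above, across its thickness. Moves with the dish.
- ball_center (a point): Centre of the loose steel ball, 36 mm diameter, 50 g, that rests in the middle of the dish; at rest 23 mm above the dish's underside.
- ball: The same ball. This origin turns with it as it rolls: use the centre point.
- cup: Yellow ceramic cup, open at the top, without handle, 72 mm across the rim and 70 mm high. Origin: centre of the underside. It stands on the board 168 to 187 mm from the dish's middle, to its left or its right (at the board's +y or -y end).
- jar: Closed amber glass jar with a flat steel lid, 66 mm across, 85 mm high, at the other end of the board from the cup. Origin: centre of the underside. To be left alone.
- pitcher: Steel milk pitcher with a side handle, 84 mm across, 100 mm high, on the bench to the right of the board. Origin: centre of the underside. To be left alone.
- bin: Fixed grey plastic storage box, open on top, 170 (x) x 140 (y) x 85 mm high, walls 4 mm, on the bench to the left of the board. Origin: centre of the underside; z up.
- chip_a: Loose chunky wood chip, 38 mm long (its x), 26 mm wide (its y), 24 mm high with a slanted ridge up to 4 mm higher on one half; on the board beyond the dish, left of the lip. Origin: centre of the underside. 18 g. Its x lies within 0.6 rad of the board's x.
- chip_b: Loose chunky wood chip, 34 mm long (its x), 24 mm wide (its y), 26 mm high with a slanted ridge up to 4 mm higher on one half; on the board beyond the dish, right of the lip. Origin: centre of the underside. 18 g. Its x lies within 0.6 rad of the board's x.
There are look-alikes about, which are no part of the job. What is shaped like the dish but yellow is not meant. There is more than one size of the cup; the one meant has the size given above.

How it is judged:
By the outcome, as a careful person would: the job done as asked, in the order asked, and still so for the second after the job is handed in, while the arm keeps its last pose, push and grip.
It also fails if it takes over 72 s, if anything falls off the work surface, if the arm or the gripper's body presses on something with over 40 N, if the wrist force passes 120 N, or if a joint passes its speed limit or range.

## Robot

A 7-joint arm with a two-finger parallel gripper is mounted at the origin on the work surface. World frame = base frame: x ahead of the robot, y to its left, z up, the work surface at z = 0. Lengths are in m, angles in degrees, forces in N, time in s.
With the tool pointing down it reaches from about 0.4 to 0.75 m from the base axis. Payload 19.5 kg.
Tool frame: the origin (TCP) lies at the very end of the fingers, on their centre line; the grasp point (between the pads) lies manip.tcp_to_grasp behind it (manip.tcp_to_grasp is the distance from the TCP to the grasp point, in m); z points along the fingers, y is the line along which they close (so a half turn about z gives the same grasp; the last joint's range is limited). The gripper opens to 85 mm and grips with 20 to 120 N. Pads are 22 mm wide; open, the fingers measure 114 mm over their backs; the gripper's body (76 mm by 85 mm) begins 54 mm behind the grasp point. The pads swing forward as they close: fully open they stand 13 mm farther back than shut.
Start: joints at [-66.045, 40.479, -1.581, 85.061, 1.261, 54.483, -4.326], TCP at [0.255, 0.515, 0.231] pointing down, gripper open.
Joint ranges: [-155.06, 155.06], [-18.47, 123.98], [-90, 86.84], [0, 140.48], [-83.41, 263.41], [0, 116], [-161.91, 161.91]. Speed limits (degrees/s): [108.29, 108.29, 147.25, 147.25, 172.46, 172.46, 172.46].

## Interface

Orientations are given as a 3x3 rotation matrix whose columns are the frame's x, y, z axes.
In Python, from station import manip gives the robot as it stands.
- The arm moves only by the tool step_arm, never from a script. Its argument "commands" is a list of rows, each a list of 3 entries, a list of its own where there are three numbers: the turn, a rotation vector about the tool's x, y, z in degrees, then the shift along the tool's x, y, z in cm, then the gripper's target within -1 to 1 (fully open at 1, half-way at 0, shut at -1). A call has 1 to 10 rows; each row shifts and turns the commanded pose from where the row before left it, along the tool's axes as they then stand; what a row does not reach is not made up. A row lasts 1/12 s, in which the tool goes at most 41.7 mm and 7.16 degrees, less where a joint would pass 70% of its speed; a pose out of reach is approached as far as the arm can. A call with a gripper value outside its range is refused whole. The fingers move at their own pace and stop on an object; "grip_force" is the grip in N (left out, the last holds). Time passes only in rows, so rows that do not move let the fingers close. It gives the time, the measured TCP pose, the force, the opening and the grip force at its end, in the units of the state.
- manip.state(): the state, without advancing time (a new reading comes with each control period).
- manip.read_camera(name): name is "scene" or "side" or "wrist"; returns a dict with "color" (420x560x3 uint8, red, green, blue), "z_map" (420x560 float32, m along the optical axis (not along the pixel's ray), 0 where there is no reading), "fx", "fy", "cx", "cy" (pixels), "D" ([k1, k2, p1, p2, k3] as OpenCV has them; the pictures are not rectified), "world_from_camera" (4x4, takes a point from camera to world coordinates). Camera axes: x right, y down, z forward; pixel columns grow to the right and rows downward; lengths in m; the calibration is good to about 2 mm. A picture is of the moment at which its call begins.
- manip.sign_off(): hands the job in; it is judged then, once.
The state is a dict: "clock": time; "qpos": joint angles; "qvel": joint speeds; "effort": joint torques, N m; "ee_pos": TCP position; "tcp_rot": TCP orientation; "contact_force": force on the tool from outside, world axes, zero at the start; "torque": the same for the moment, N m; "finger_gap": opening from 0.0 (shut) to 1.0 (fully open); "gripper_force": force on a finger pad.
Only numpy, scipy, OpenCV 4.12 (cv2) and the standard library are available. Lean on these libraries where they do the work, as an engineer would, in place of code of your own. Each camera call takes 0.05 s, during which the arm holds its last target. There are 200 camera calls.

## Working session

There is one attempt and no reset: what is moved stays moved. The work goes in short steps, Python scripts to look and compute and a tool call to move; the robot and the scene stay as the last step left them, time stands still between calls to the robot, and variables do not carry over. Pictures are saved under pics/ and viewed, at most 10 in all, crops included, and the job is handed in when it is done.

Besides the shell and the picture viewer there is one more tool, called after ">>>" in YAML: its name, and indented under it one key for each argument. step_arm: Moves the arm, as the interface text tells. Its arguments: {"type":"object","properties":{"commands":{"type":"array","items":{"type":"array"}},"grip_force":{"type":"number"}},"required":["commands"]}

```bash
ls; mkdir -p pics
cat > h.py <<'E'
import numpy as np, cv2
from station import manip
def cam(n):
    c=manip.read_camera(n); np.savez('/tmp/%s.npz'%n,**{k:np.array(v) for k,v in c.items()}); return c
def load(n): return dict(np.load('/tmp/%s.npz'%n))
def save(c,name,crop=None,scale=1):
    im=c['color'][:,:,::-1]
    if crop: a,b,d,e=crop; im=im[b:e,a:d]
    im=cv2.resize(im,None,fx=scale,fy=scale,interpolation=cv2.INTER_CUBIC); cv2.imwrite('pics/'+name,im)
def cloud(c):
    h,w=c['z_map'].shape; K=np.array([[c['fx'],0,c['cx']],[0,c['fy'],c['cy']],[0,0,1.]],float)
    u,v=np.meshgrid(np.arange(w),np.arange(h)); p=np.stack([u,v],-1).reshape(-1,1,2).astype(np.float64)
    n=cv2.undistortPoints(p,K,np.array(c['D'],float)).reshape(h,w,2)
    z=c['z_map'][...,None]; P=np.concatenate([n*z,z],-1); T=np.array(c['world_from_camera'])
    P=P@T[:3,:3].T+T[:3,3]; P[c['z_map']<=0]=np.nan; return P
E
python3 - <<'E'
from h import *
print(manip.state(), manip.tcp_to_grasp)
a=cam('scene'); b=cam('side')
im=np.hstack([a['color'],b['color']]); 
save(a,'scene.png',scale=1.4); save(b,'side.png',scale=1.4)
for c in(a,b): print(np.round(c['world_from_camera'],3),c['fx'])
E
```

```text
pics
{'clock': 0.0, 'qpos': array([-66.04580384,  40.51198129,  -1.58273784,  85.08495412,
         1.25991006,  54.48406817,  -4.3259923 ]), 'qvel': array([ 0.00861764, -0.04970322, -0.02410032,  0.06426877, -0.1387143 ,
       -0.04465232,  0.06769727]), 'effort': array([-9.17326288e-04, -8.83213520e+01,  1.23414226e+00, -2.36179322e+01,
        1.67971227e-02,  6.46859320e-03, -8.11931454e-05]), 'ee_pos': array([0.25502966, 0.5150391 , 0.23084461]), 'tcp_rot': array([[-8.96148911e-01,  4.43753204e-01, -4.71432510e-04],
       [ 4.43753454e-01,  8.96148346e-01, -1.00683480e-03],
       [-2.43127041e-05, -1.11147371e-03, -9.99999382e-01]]), 'contact_force': array([0.00565023, 0.08438049, 0.68240282]), 'torque': array([ 0.01834814,  0.01765222, -0.03169184]), 'gripper_force': 0.0, 'finger_gap': 1.0014484537426391} 0.0187
[[ 0.739  0.498 -0.453  1.132]
 [ 0.673 -0.552  0.492 -0.725]
 [-0.005 -0.668 -0.744  1.109]
 [ 0.     0.     0.     1.   ]] 541.5365738905521
[[-0.921 -0.208  0.329  0.044]
 [-0.389  0.467 -0.794  1.025]
 [ 0.011 -0.859 -0.511  0.734]
 [ 0.     0.     0.     1.   ]] 521.1060584821998
```

View pics/scene.png

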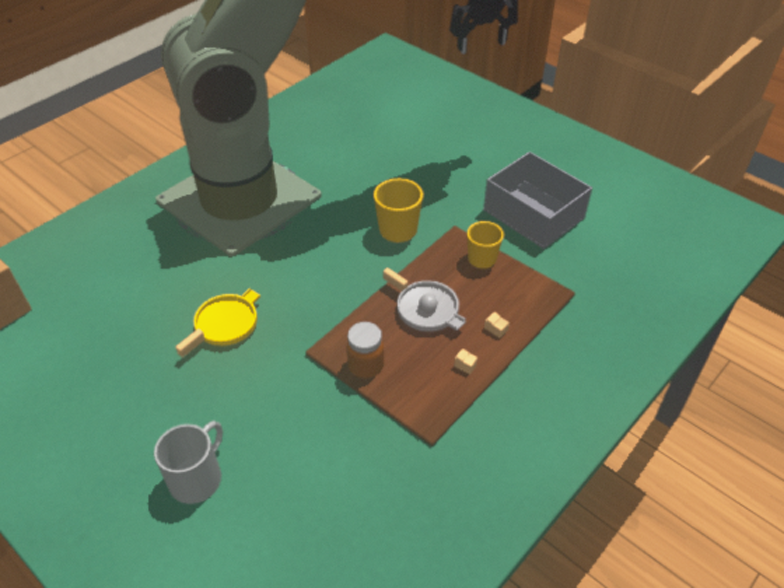

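View pics/side.png

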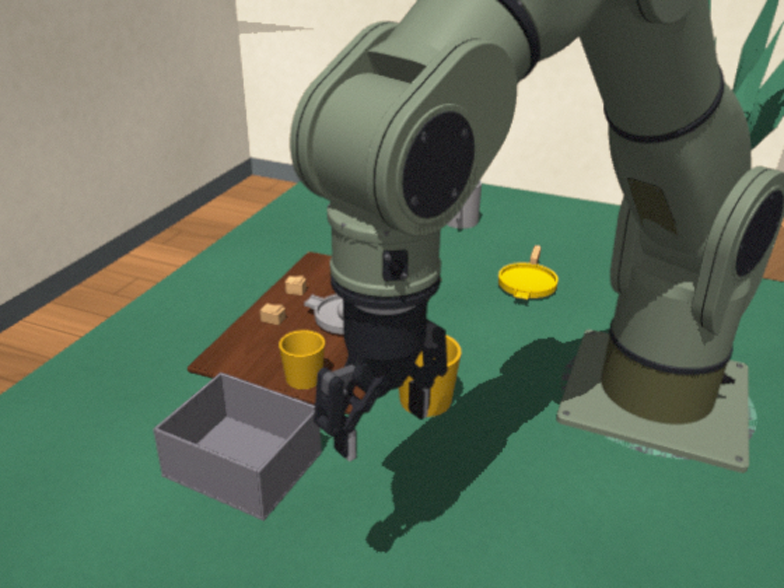

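Scene picture (shown at 1.4×): the steel dish with the ball is at (428,306), its handle at (396,280) and its lip at (457,321). The chips are at (497,324) and (465,361), the jar at (365,350), the pitcher at (190,462) and the bin at (538,200).
- **Dish candidates:** steel at (428,306) and yellow at (225,320). The steel one on the board is meant.
- **Cup candidates:** a small one on the board at (485,245) and a larger one off it at (398,210). The one on the board fits, and I'll check its size.

Run:
```python
from h import *
c=load('scene'); P=cloud(c); col=c['color'].astype(int); hsv=cv2.cvtColor(c['color'],cv2.COLOR_RGB2HSV)
save(c,'crop.png',(210,120,430,330),2.8)
R,G,B=col[...,0],col[...,1],col[...,2]; z=P[...,2]
# board: brown dark pixels with z~0.012
m=(np.abs(z-.012)<.006)&(R>G+15)&(R<140)&(P[...,0]>.2)
n,l,s,_=cv2.connectedComponentsWithStats(m.astype(np.uint8)); k=1+np.argmax(s[1:,4]); m=cv2.morphologyEx((l==k).astype(np.uint8),cv2.MORPH_CLOSE,np.ones((3,3)))>0
pts=P[m&(l==k)][:,:2]; r=cv2.minAreaRect((pts*1000).astype(np.float32)); print('board',r, 'z',np.median(z[l==k]))
hp=lambda name,mm:print(name,mm.sum(),'mid',np.round(np.nanmedian(P[mm],0),4),'min',np.round(np.nanpercentile(P[mm],1,0),4),'max',np.round(np.nanpercentile(P[mm],99,0),4))
def win(u,v,ru,rv):
    w=np.zeros(z.shape,bool); u,v=u/1.4,v/1.4; w[int(v-rv):int(v+rv),int(u-ru):int(u+ru)]=1; return w
def rect(name,mm):
    p=(P[mm][:,:2]*1000).astype(np.float32); print(name,mm.sum(),cv2.minAreaRect(p),cv2.minEnclosingCircle(p),'zmax',np.nanpercentile(P[mm][:,2],[5,50,98]))
for n,u,v in(('chipL',497,324),('chipR',465,361)):
    rect(n,win(u,v,13,13)&(z>.026)&(R>130))
for n,u,v,lo in(('cup',485,245,.076),('bigcup',398,210,.05),('jar',365,345,.09),('bin',538,200,.078)):
    rect(n,win(u,v,42,42)&(z>lo)&(z<.2)&((np.abs(R-B)>60) if 'cup' in n else True))
rect('rim',win(428,306,45,40)&(z>.031)&(z<.039)&(np.abs(R-B)<30))
rect('handle',win(396,280,13,13)&(z>.04)&(R>B+40)&(R>110))
rect('ball',win(428,302,12,12)&(z>.042)&(np.abs(R-B)<40))
rect('pitcher',win(185,450,40,40)&(z>.09)&(z<.2))
```

```text
board ((576.5463256835938, 23.144256591796875), (298.5996398925781, 448.60076904296875), 1.679907202720642) z 0.011995051922466082
chipL 137 ((659.870361328125, 72.19776916503906), (40.85197448730469, 30.947479248046875), 1.3055826425552368) ((659.9033203125, 71.4167709350586), 21.32027244567871) zmax [0.03011581 0.0367423  0.04359781]
chipR 133 ((671.5548095703125, -33.81999969482422), (34.83833694458008, 25.424625396728516), 12.510685920715332) ((672.29345703125, -33.69755935668945), 18.998807907104492) zmax [0.03064043 0.03810293 0.04473359]
cup 136 ((526.3612060546875, 202.6966552734375), (70.23800659179688, 70.72276306152344), 5.139225959777832) ((528.4298706054688, 204.27880859375), 39.34597396850586) zmax [0.07704907 0.0806633  0.0862917 ]
bigcup 862 ((333.0675048828125, 162.2963104248047), (99.34465026855469, 104.17662811279297), 66.59884643554688) ((333.61572265625, 162.60263061523438), 54.5668830871582) zmax [0.0532693  0.07994375 0.10099687]
jar 384 ((536.035400390625, -150.20553588867188), (57.678062438964844, 59.42905044555664), 4.649807929992676) ((536.357421875, -150.5
[... 429 characters left out ...]
562), 96.80359649658203) zmax [0.03158435 0.03513185 0.03875556]
handle 111 ((454.2911376953125, 19.720256805419922), (52.86872482299805, 18.163484573364258), 0.44967931509017944) ((454.4032897949219, 19.69337272644043), 26.829648971557617) zmax [0.04222    0.05060864 0.05690341]
ball 92 ((538.3295288085938, 18.50571060180664), (30.842361450195312, 27.4208984375), 28.533632278442383) ((537.7406005859375, 18.19025421142578), 16.10163116455078) zmax [0.04273525 0.04861448 0.05553909]
pitcher 363 ((486.3380126953125, -496.6282958984375), (84.02278900146484, 84.04867553710938), 63.04966735839844) ((486.4552917480469, -496.1402282714844), 44.04058074951172) zmax [0.09110358 0.0971762  0.1024764 ]
```

View pics/crop.png

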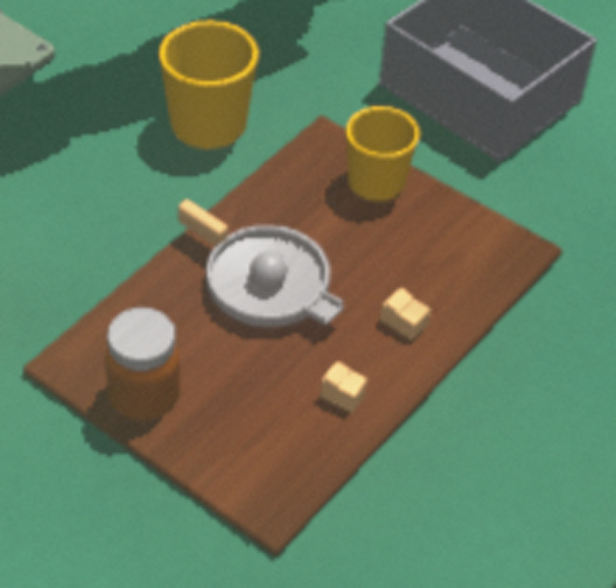

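The crop confirms it: the cup on the board at crop (382,150) is about 71 mm across, and the big one at (208,85) is about 100 mm. The cup stands on the left (+y) and the jar on the right. The chips are at crop (405,313) and (344,387). I'll turn the tool to line up with the world axes first.

>>> step_arm:
  commands:
    - [[0,0,7],[0,0,0],1]
    - [[0,0,7],[0,0,0],1]
    - [[0,0,7],[0,0,0],1]
    - [[0,0,7],[0,0,0],1]
    - [[0,0,7],[0,0,0],1]
    - [[0,0,7],[0,0,0],1]
    - [[0,0,7],[0,0,0],1]
    - [[0,0,7],[0,0,0],1]
    - [[0,0,7],[0,0,0],1]
    - [[0,0,7],[0,0,0],1]

```text
clock: 0.93
ee_pos: [0.2551, 0.5152, 0.231]
tcp_rot: [[0.116, 0.993, -0.0], [0.993, -0.116, -0.0], [-0.001, -0.0, -1.0]]
contact_force: [-0.6, -0.7, 0.5]
finger_gap: 1.001
gripper_force: 0.0
```

>>> step_arm:
  commands:
    - [[0,0,7],[0,0,0],1]
    - [[0,0,7],[0,0,0],1]
    - [[0,0,7],[0,0,0],1]
    - [[0,0,7],[0,0,0],1]
    - [[0,0,7],[0,0,0],1]
    - [[0,0,7],[0,0,0],1]
    - [[0,0,7],[0,0,0],1]
    - [[0,0,7],[0,0,0],1]
    - [[0,0,7],[0,0,0],1]
    - [[0,0,7],[0,0,0],1]

```text
clock: 1.77
ee_pos: [0.255, 0.5152, 0.231]
tcp_rot: [[0.973, 0.23, -0.0], [0.23, -0.973, -0.0], [-0.0, 0.0, -1.0]]
contact_force: [-0.5, 0.6, -0.6]
finger_gap: 0.999
gripper_force: 0.0
```

```bash
cat >> h.py <<'E'
def rep():
    s=manip.state(); R=s['tcp_rot']; print('t',round(s['clock'],2),'tcp',np.round(s['ee_pos'],4),'yaw',round(np.degrees(np.arctan2(R[1,0],R[0,0])),2),'zax',np.round(R[:,2],4),'q',np.round(s['qpos'],1),'F',np.round(s['contact_force'],1),'gap',round(s['finger_gap'],3),round(s['gripper_force'],1)); return s
E
python3 - <<'E'
from h import *
rep()
c=load('scene'); P=cloud(c); col=c['color'].astype(int);z=P[...,2]
rb=np.abs(col[...,0]-col[...,2])<30; g=np.abs(col[...,1]-col[...,0])<20
w=np.zeros(z.shape,bool); w[100:180,340:425]=1
m=w&rb&g&(z>.078)&(z<.092); p=(P[m][:,:2]*1000).astype(np.float32); print('bin',m.sum(),cv2.minAreaRect(p))
E
```

```text
t 1.77 tcp [0.255  0.5152 0.231 ] yaw 13.32 zax [-3.e-04 -5.e-04 -1.e+00] q [ -85.4   46.1   40.1   85.8  -32.3   60.2 -114.3] F [-0.5  0.6 -0.6] gap 0.999 0.0
bin 376 ((518.8953857421875, 395.216064453125), (147.72657775878906, 173.55084228515625), 85.29341125488281)
```

>>> step_arm:
  commands:
    - [[0,0,6.6],[0,0,0],1]
    - [[0,0,6.7],[0,0,0],1]
    - [[0,0,0],[2.2,2.7,0],1]
    - [[0,0,0],[2.2,2.7,0],1]
    - [[0,0,0],[2.2,2.7,0],1]
    - [[0,0,0],[2.2,2.7,0],1]
    - [[0,0,0],[2.2,2.7,0],1]
    - [[0,0,0],[2.2,2.7,0],1]
    - [[0,0,0],[2.2,2.7,0],1]
    - [[0,0,0],[2.2,2.7,0],1]

```text
clock: 2.6
ee_pos: [0.4332, 0.299, 0.2311]
tcp_rot: [[1.0, 0.006, -0.0], [0.006, -1.0, -0.0], [-0.0, 0.0, -1.0]]
contact_force: [0.3, 0.2, -0.1]
finger_gap: 0.993
gripper_force: 0.0
```

>>> step_arm:
  commands:
    - [[0,0,0],[2.2,2.7,0],1]
    - [[0,0,0],[2.2,2.7,0],1]
    - [[0,0,0],[2.2,2.7,0],1]
    - [[0,0,0],[2.2,2.7,0],1]
    - [[0,0,0],[2.2,2.7,0],1]
    - [[0,0,0],[2.2,2.7,0],1]
    - [[0,0,0],[2.2,2.7,0],0.4]
    - [[0,0,0],[2.2,2.7,0],0.4]
    - [[0,0,0],[0,0,0],0.4]
    - [[0,0,0],[0,0,0],0.4]

```text
clock: 3.43
ee_pos: [0.6102, 0.0836, 0.2307]
tcp_rot: [[1.0, 0.003, -0.001], [0.003, -1.0, -0.001], [-0.001, 0.001, -1.0]]
contact_force: [-0.2, 0.7, 0.5]
finger_gap: 0.699
gripper_force: 0.0
```

Run:
```python
from h import *
rep()
c=cam('wrist'); save(c,'wrist1.png',scale=1.2); P=cloud(c); col=c['color'].astype(int);z=P[...,2]
R,B=col[...,0],col[...,2]
m=((z>.024)&(z<.05)&(R>110)&(R-B>25)&(P[...,0]>.59)).astype(np.uint8)
n,l,s,ct=cv2.connectedComponentsWithStats(m)
for i in range(1,n):
    if s[i,4]>150:
        p=P[l==i]; p=p[p[:,2]>.03]; print(ct[i],s[i,4],cv2.minAreaRect((p[:,:2]*1000).astype(np.float32)),np.percentile(p[:,2],[5,50,99]))
```

```text
t 3.43 tcp [0.6102 0.0836 0.2307] yaw 0.2 zax [-7.e-04 -8.e-04 -1.e+00] q [-26.2  48.9  36.4  76.3 -29.6  64.4 -76.3] F [-0.2  0.7  0.5] gap 0.699 0.0
[384.54679803 137.88916256] 406 ((667.8619995117188, -32.3754997253418), (34.643394470214844, 24.640193939208984), 8.764992713928223) [0.03187307 0.03727325 0.041851  ]
[290.50874126 145.04195804] 572 ((656.31005859375, 72.38729858398438), (37.97242736816406, 25.745044708251953), 0.4065100848674774) [0.03362862 0.03542894 0.04080858]
```

View pics/wrist1.png

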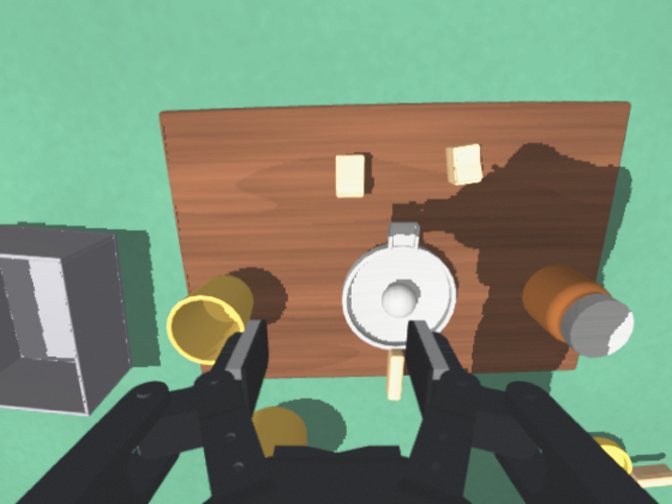

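Wrist view (shown at 1.2×): chip A is at (350,175) and chip B at (464,165). The lip at (404,235) is clear of both. I'll pick chip A, at x 0.656, y 0.072.

>>> step_arm:
  commands:
    - [[0,0,0],[2.3,0.55,0],0.2]
    - [[0,0,0],[2.3,0.55,0],0.2]
    - [[0,0,0],[0,0,3.5],0.2]
    - [[0,0,0],[0,0,3.5],0.2]
    - [[0,0,0],[0,0,3.5],0.2]
    - [[0,0,0],[0,0,3.5],0.2]
    - [[0,0,0],[0,0,3],0.2]
    - [[0,0,0],[0,0,2],0.2]
    - [[0,0,0],[0,0,1],0.2]
    - [[0,0,0],[0,0,0],0.2]
  grip_force: 30

```text
clock: 4.32
ee_pos: [0.6547, 0.0758, 0.0296]
tcp_rot: [[1.0, 0.007, -0.003], [0.007, -1.0, -0.0], [-0.003, 0.0, -1.0]]
contact_force: [-0.1, -0.6, 0.7]
finger_gap: 0.602
gripper_force: 0.0
```

>>> step_arm:
  commands:
    - [[0,0,0],[0.1,0.3,0.8],0.2]
    - [[0,0,0],[0,0,0.5],0.2]
    - [[0,0,0],[0,0,0],-1]
    - [[0,0,0],[0,0,0],-1]
    - [[0,0,0],[0,0,0],-1]
    - [[0,0,0],[0,0,0],-1]
    - [[0,0,0],[0,0,0],-1]
    - [[0,0,0],[0,0,0],-1]

```text
clock: 4.98
ee_pos: [0.6573, 0.0718, 0.019]
tcp_rot: [[1.0, 0.006, 0.001], [0.006, -1.0, 0.0], [0.001, -0.0, -1.0]]
contact_force: [-1.5, 0.3, 7.4]
finger_gap: 0.297
gripper_force: 30.9
```

>>> step_arm:
  commands:
    - [[0,0,0],[0,0,-2],-1]
    - [[0,0,0],[0,0,-3.5],-1]
    - [[0,0,0],[0,0,-3.5],-1]
    - [[0,0,0],[0,0,-3.5],-1]
    - [[0,0,0],[0,0,-2.5],-1]
    - [[0,0,0],[-1.4,-3.2,0],-1]
    - [[0,0,0],[-1.4,-3.2,0],-1]
    - [[0,0,0],[-1.4,-3.2,0],-1]
    - [[0,0,0],[-1.4,-3.2,0],-1]
    - [[0,0,0],[-1.4,-3.2,0],-1]

```text
clock: 5.82
ee_pos: [0.585, 0.2328, 0.1686]
tcp_rot: [[1.0, 0.006, 0.0], [0.006, -1.0, 0.0], [0.0, -0.0, -1.0]]
contact_force: [1.2, 0.8, -0.2]
finger_gap: 0.293
gripper_force: 30.0
```

>>> step_arm:
  commands:
    - [[0,0,0],[-1.4,-3.2,0],-1]
    - [[0,0,0],[-1.4,-3.2,0],-1]
    - [[0,0,0],[-1.4,-3.2,0],-1]
    - [[0,0,0],[-1.4,-3.2,0],-1]
    - [[0,0,0],[-1.4,-3.2,0],-1]
    - [[0,0,0],[0,0,0],-1]
    - [[0,0,0],[0,0,0],-1]

```text
clock: 6.4
ee_pos: [0.5138, 0.3925, 0.1681]
tcp_rot: [[1.0, 0.009, -0.0], [0.009, -1.0, 0.0], [-0.0, -0.0, -1.0]]
contact_force: [0.4, -1.0, 0.7]
finger_gap: 0.3
gripper_force: 30.0
```

Run:
```python
from h import *
rep()
for n in('wrist','side'):
    c=cam(n);P=cloud(c); col=c['color'].astype(int);z=P[...,2]
    R,G,B=[col[...,i] for i in range(3)]
    m=(abs(R-B)<30)&(abs(R-G)<20)&(z>.079)&(z<.092)&(abs(P[...,0]-.519)<.12)&(abs(P[...,1]-.395)<.12)
    p=(P[m][:,:2]*1000).astype(np.float32); print(n,m.sum(),cv2.minAreaRect(p),p.min(0),p.max(0))
```

```text
t 6.4 tcp [0.5138 0.3925 0.1681] yaw 0.53 zax [-3.e-04  2.e-04 -1.e+00] q [ -55.3   56.2   38.    73.6  -35.5   61.9 -102.7] F [ 0.4 -1.   0.7] gap 0.3 30.0
wrist 3671 ((514.5079345703125, 397.79998779296875), (140.3009796142578, 169.9226837158203), 85.6392822265625) [434.13785 322.25848] [603.49176 473.3987 ]
side 896 ((514.634033203125, 396.5487060546875), (143.76727294921875, 173.273193359375), 85.0326919555664) [422.84482 321.07242] [604.5746 472.4575]
```

>>> step_arm:
  commands:
    - [[0,0,0],[0,-0.5,3],-1]
    - [[0,0,0],[0,0,3.5],-1]
    - [[0,0,0],[0,0,2.5],-1]
    - [[0,0,0],[0,0,1.5],-1]
    - [[0,0,0],[0,0,0],0.2]
    - [[0,0,0],[0,0,0],0.2]
    - [[0,0,0],[0,0,0],0.2]
    - [[0,0,0],[0,0,0],0.2]
    - [[0,0,0],[0,0,-3],0.2]
    - [[0,0,0],[0,0,-3.5],0.2]

```text
clock: 7.33
ee_pos: [0.5143, 0.3953, 0.1285]
tcp_rot: [[1.0, 0.006, -0.002], [0.006, -1.0, -0.002], [-0.002, 0.001, -1.0]]
contact_force: [0.2, -0.1, 1.0]
finger_gap: 0.602
gripper_force: 0.0
```

>>> step_arm:
  commands:
    - [[0,0,0],[0,0,-3.5],0.2]
    - [[0,0,0],[0,0,-2.5],0.2]
    - [[0,0,0],[1.2,3.9,0],0.2]
    - [[0,0,0],[1.2,3.9,0],0.2]
    - [[0,0,0],[1.2,3.9,0],0.2]
    - [[0,0,0],[1.2,3.9,0],0.2]
    - [[0,0,0],[1.2,3.9,0],0.2]
    - [[0,0,0],[1.2,3.9,0],0.2]
    - [[0,0,0],[1.2,3.9,0],0.2]
    - [[0,0,0],[1.2,3.9,0],0.2]

```text
clock: 8.17
ee_pos: [0.6133, 0.0824, 0.1896]
tcp_rot: [[1.0, 0.006, 0.002], [0.006, -1.0, 0.0], [0.002, -0.0, -1.0]]
contact_force: [1.9, 1.3, 0.0]
finger_gap: 0.597
gripper_force: 0.0
```

>>> step_arm:
  commands:
    - [[0,0,-4],[1.2,3.9,0],0.2]
    - [[0,0,-4],[1.2,3.9,0],0.2]
    - [[0,0,0],[0,0,0],0.2]
    - [[0,0,0],[0,0,0],0.2]

```text
clock: 8.5
ee_pos: [0.6404, 0.0046, 0.1893]
tcp_rot: [[0.99, 0.142, 0.001], [0.142, -0.99, -0.001], [0.001, 0.001, -1.0]]
contact_force: [-0.4, 1.4, -0.3]
finger_gap: 0.598
gripper_force: 0.0
```

Run:
```python
from h import *
rep()
c=cam('wrist'); P=cloud(c); col=c['color'].astype(int);z=P[...,2]
R,B=col[...,0],col[...,2]
m=((z>.024)&(z<.05)&(R>110)&(R-B>25)&(P[...,0]>.59)).astype(np.uint8)
n,l,s,ct=cv2.connectedComponentsWithStats(m)
for i in range(1,n):
    if s[i,4]>150:
        p=P[l==i]; p=p[p[:,2]>.03]; print(ct[i],s[i,4],cv2.minAreaRect((p[:,:2]*1000).astype(np.float32)),np.percentile(p[:,2],[5,50,99]))
c=cam('side'); P=cloud(c); col=c['color'].astype(int);d=P-np.array([.5145,.3975,.03])
m=(np.abs(d[...,0])<.08)&(np.abs(d[...,1])<.066)&(np.abs(d[...,2])<.05)&(col[...,0]-col[...,2]>40)
print('chip in bin px',m.sum(),np.nanmedian(P[m],0) if m.any() else '')
```

```text
t 8.5 tcp [0.6404 0.0046 0.1893] yaw 8.14 zax [ 1.4e-03 -7.0e-04 -1.0e+00] q [-16.4  52.8  32.   73.7 -28.7  61.3 -62.9] F [-0.4  1.4 -0.3] gap 0.598 0.0
[321.29209622 176.54982818] 291 ((667.3178100585938, -32.976722717285156), (34.41400146484375, 24.099899291992188), 10.04992389678955) [0.03329168 0.03704799 0.04232576]
chip in bin px 314 [0.50850148 0.39767987 0.02689295]
```

Chip A is in the bin. Next is chip B, at (0.667, -0.033) with a yaw of about 9.5°.

>>> step_arm:
  commands:
    - [[0,0,-0.7],[1.1,2.0,0],0.2]
    - [[0,0,-0.7],[1.1,2.0,0],0.2]
    - [[0,0,0],[0,0,3.5],0.2]
    - [[0,0,0],[0,0,3.5],0.2]
    - [[0,0,0],[0,0,3.5],0.2]
    - [[0,0,0],[0,0,3],0.2]
    - [[0,0,0],[0,0,1.5],0.2]
    - [[0,0,0],[0,0,0],0.2]
    - [[0,0,0],[0,0,0],0.2]

```text
clock: 9.35
ee_pos: [0.6682, -0.0281, 0.0394]
tcp_rot: [[0.985, 0.17, 0.001], [0.17, -0.985, -0.0], [0.001, 0.0, -1.0]]
contact_force: [-0.4, 0.3, 0.5]
finger_gap: 0.604
gripper_force: 0.0
```

>>> step_arm:
  commands:
    - [[0,0,0],[-0.1,0.4,1],0.2]
    - [[0,0,0],[0,0,1],0.2]
    - [[0,0,0],[0,0,0],-1]
    - [[0,0,0],[0,0,0],-1]
    - [[0,0,0],[0,0,0],-1]
    - [[0,0,0],[0,0,0],-1]
    - [[0,0,0],[0,0,0],-1]
    - [[0,0,0],[0,0,0],-1]

```text
clock: 10.02
ee_pos: [0.6676, -0.0327, 0.0186]
tcp_rot: [[0.986, 0.169, 0.0], [0.169, -0.986, -0.0], [0.0, 0.0, -1.0]]
contact_force: [-0.6, 0.5, 3.1]
finger_gap: 0.271
gripper_force: 30.0
```

>>> step_arm:
  commands:
    - [[0,0,0],[0,0,-2],-1]
    - [[0,0,0],[0,0,-3.5],-1]
    - [[0,0,0],[0,0,-3.5],-1]
    - [[0,0,5],[0,0,-3.5],-1]
    - [[0,0,4.7],[0,0,-2.5],-1]
    - [[0,0,0],[-1,-3.6,0],-1]
    - [[0,0,0],[-1,-3.6,0],-1]
    - [[0,0,0],[-1,-3.6,0],-1]
    - [[0,0,0],[-1,-3.6,0],-1]
    - [[0,0,0],[-1,-3.6,0],-1]

```text
clock: 10.85
ee_pos: [0.6166, 0.1489, 0.1685]
tcp_rot: [[1.0, 0.001, 0.0], [0.001, -1.0, 0.0], [0.0, -0.0, -1.0]]
contact_force: [1.1, 0.3, 0.1]
finger_gap: 0.27
gripper_force: 29.7
```

>>> step_arm:
  commands:
    - [[0,0,0],[-1,-3.6,0],-1]
    - [[0,0,0],[-1,-3.6,0],-1]
    - [[0,0,0],[-1,-3.6,0],-1]
    - [[0,0,0],[-1,-3.6,0],-1]
    - [[0,0,0],[-1,-3.6,0],-1]
    - [[0,0,0],[-1,-3.6,0],-1]
    - [[0,0,0],[-1,-3.6,0],-1]
    - [[0,0,0],[0,0,0],-1]
    - [[0,0,0],[0,0,0],-1]

```text
clock: 11.6
ee_pos: [0.546, 0.401, 0.1679]
tcp_rot: [[1.0, 0.004, -0.0], [0.004, -1.0, -0.0], [-0.0, 0.0, -1.0]]
contact_force: [0.5, -0.7, -0.6]
finger_gap: 0.272
gripper_force: 29.7
```

>>> step_arm:
  commands:
    - [[0,0,0],[0,0,3],-1]
    - [[0,0,0],[0,0,3.5],-1]
    - [[0,0,0],[0,0,2.5],-1]
    - [[0,0,0],[0,0,0],-1]
    - [[0,0,0],[0,0,0],0.2]
    - [[0,0,0],[0,0,0],0.2]
    - [[0,0,0],[0,0,0],0.2]
    - [[0,0,0],[0,0,0],0.2]
    - [[0,0,0],[0,0,-3.5],0.2]
    - [[0,0,0],[0,0,-3.5],0.2]

```text
clock: 12.43
ee_pos: [0.5466, 0.3987, 0.149]
tcp_rot: [[1.0, 0.001, -0.001], [0.001, -1.0, -0.001], [-0.001, 0.001, -1.0]]
contact_force: [0.9, 0.5, 1.6]
finger_gap: 0.6
gripper_force: 0.0
```

>>> step_arm:
  commands:
    - [[0,0,0],[0,0,-3.5],0.2]
    - [[0,0,0],[-1,3.8,0],0.2]
    - [[0,0,0],[-1,3.8,0],0.2]
    - [[0,0,0],[-1,3.8,0],0.2]
    - [[0,0,0],[-1,3.8,0],0.2]
    - [[0,0,0],[-1,3.8,0],0.2]
    - [[0,0,0],[-1,3.8,0],0.2]
    - [[0,0,0],[-1,3.8,0],0.2]
    - [[0,0,0],[-1,3.8,0],0.2]
    - [[0,0,0],[-1,3.8,0],0.2]

```text
clock: 13.27
ee_pos: [0.4569, 0.0555, 0.1842]
tcp_rot: [[1.0, 0.001, 0.002], [0.001, -1.0, 0.0], [0.002, -0.0, -1.0]]
contact_force: [0.6, -0.5, -0.0]
finger_gap: 0.595
gripper_force: 0.0
```

>>> step_arm:
  commands:
    - [[0,0,0],[-0.5,3.5,0],0.2]
    - [[0,0,0],[0,0,0],0.2]
    - [[0,0,0],[0,0,0],0.2]

```text
clock: 13.52
ee_pos: [0.4527, 0.0204, 0.1843]
tcp_rot: [[1.0, -0.003, 0.002], [-0.003, -1.0, 0.0], [0.002, -0.0, -1.0]]
contact_force: [-0.4, 1.3, -0.7]
finger_gap: 0.602
gripper_force: 0.0
```

```bash
cat > dish.py <<'E'
from h import *
def measure(c,zb=.012):
    P=cloud(c); col=c['color'].astype(int); z=P[...,2]-zb
    R,B=col[...,0],col[...,2]; near=np.hypot(P[...,0]-.537,P[...,1]-.02)<.16
    m=near&(z>.03)&(z<.046)&(R>110)&(R-B>25)&(P[...,0]<.5)
    p=(P[m][:,:2]*1000).astype(np.float32); print('handle',m.sum(),cv2.minAreaRect(p),np.percentile(P[m][:,2],[5,50,95]))
    m=near&(z>.018)&(z<.027)&(abs(R-B)<30); p=P[m][:,:2]
    # rim circle fit on outer points
    from scipy.optimize import least_squares
    q=p[np.abs(np.hypot(*(p-[.537,.02]).T)-.056)<.006]
    f=least_squares(lambda a:np.hypot(q[:,0]-a[0],q[:,1]-a[1])-a[2],[.537,.02,.056],loss='soft_l1',f_scale=.002); print('rim',len(q),f.x*1000)
    m=near&(z>.031)&(abs(R-B)<30)&(np.hypot(P[...,0]-.537,P[...,1]-.02)<.045); q=P[m]
    if len(q)>20:
        f=least_squares(lambda a:np.linalg.norm(q-a,axis=1)-.018,[.537,.02,.035+zb-.012],loss='soft_l1',f_scale=.002); print('ball',len(q),f.x*1000)
E
python3 - <<'E'
from dish import *
rep()
for n in('wrist','scene'): print(n); c=cam(n); save(c,n+'2.png',scale=1.2); measure(c)
c=cam('side'); P=cloud(c); col=c['color'].astype(int);d=P-np.array([.5145,.3975,.03])
m=(np.abs(d[...,0])<.08)&(np.abs(d[...,1])<.066)&(np.abs(d[...,2])<.05)&(col[...,0]-col[...,2]>40)
print('chips in bin px',m.sum(),[x[4] for x in cv2.connectedComponentsWithStats(m.astype(np.uint8))[2]])
E
```

```text
t 13.52 tcp [0.4527 0.0204 0.1843] yaw -0.15 zax [ 1.7e-03  4.0e-04 -1.0e+00] q [-24.4  38.9  31.8 113.7 -33.7  36.7 -60.6] F [-0.4  1.3 -0.7] gap 0.602 0.0
wrist
handle 808 ((449.0520935058594, 21.080810546875), (13.333297729492188, 54.937347412109375), 89.61627960205078) [0.04918144 0.05112639 0.05242589]
rim 2271 [533.74133686  21.06614841  56.05839871]
ball 1037 [532.63849895  21.1110463   34.47029072]
scene
handle 108 ((452.9946594238281, 20.252243041992188), (17.938194274902344, 57.64507293701172), 89.70511627197266) [0.04336486 0.05026189 0.05490162]
rim 259 [537.09102649  19.97043315  55.58928067]
ball 1365 [505.59297127  24.73627726 480.46335343]
chips in bin px 530 [np.int32(234670), np.int32(224), np.int32(306)]
```

View pics/wrist2.png

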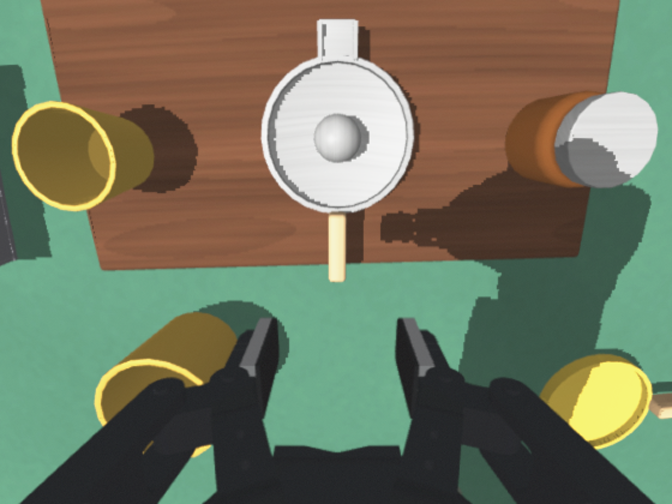

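Both chips now show in the bin. Wrist view (shown at 1.2×): the dish rim is centred at (337,135), the ball sits in its middle at (338,137), and the handle at (337,247) points at the robot. By measurement the dish middle is (0.534, 0.021), so the grip point is (0.446, 0.021).

>>> step_arm:
  commands:
    - [[0,0,0],[-0.6,0,2],0]
    - [[0,0,0],[0,0,3],0]
    - [[0,0,0],[0,0,3],0]
    - [[0,0,0],[0,0,2],0]
    - [[0,0,0],[0,0,1],-0.2]
    - [[0,0,0],[0,0,0],-0.2]
    - [[0,0,0],[0,0,0],-0.2]
    - [[0,0,0],[0,0,0],-0.2]

```text
clock: 14.33
ee_pos: [0.4468, 0.0225, 0.074]
tcp_rot: [[1.0, 0.002, 0.001], [0.002, -1.0, -0.0], [0.001, 0.0, -1.0]]
contact_force: [-0.1, 0.7, -0.3]
finger_gap: 0.398
gripper_force: 0.0
```

Run:
```python
from dish import *
rep()
c=cam('wrist'); measure(c)
```

```text
t 14.33 tcp [0.4468 0.0225 0.074 ] yaw 0.11 zax [ 9.e-04 -0.e+00 -1.e+00] q [-15.7  48.8  15.8 120.4 -45.4  16.7 -50.8] F [-0.1  0.7 -0.3] gap 0.398 0.0
handle 1951 ((449.33709716796875, 21.381000518798828), (13.661221504211426, 54.97807312011719), 89.82245635986328) [0.04848223 0.05099041 0.05210629]
rim 5085 [532.72695219  21.18380738  55.25395604]
ball 2837 [532.63917133  21.17652406  34.40496224]
```

>>> step_arm:
  commands:
    - [[0,0,0],[0.2,0.1,1.5],-0.2]
    - [[0,0,0],[0,0,1.5],-0.2]
    - [[0,0,0],[0,0,1],-0.2]
    - [[0,0,0],[0,0,0.7],-0.2]
    - [[0,0,0],[0,0,0.4],-0.2]
    - [[0,0,0],[0,0,0],-0.2]
    - [[0,0,0],[0,0,0],-0.2]

```text
clock: 14.97
ee_pos: [0.4486, 0.021, 0.0228]
tcp_rot: [[1.0, 0.001, 0.0], [0.001, -1.0, -0.0], [0.0, 0.0, -1.0]]
contact_force: [0.8, -0.8, 0.6]
finger_gap: 0.403
gripper_force: 0.0
```

```bash
python3 -c "
from h import *
rep()"
```

```text
t 14.97 tcp [0.4486 0.021  0.0228] yaw 0.06 zax [ 5.e-04 -1.e-04 -1.e+00] q [-10.7  54.3   7.1 120.8 -48.8   7.6 -48. ] F [ 0.8 -0.8  0.6] gap 0.403 0.0
```

Position is good. I'll close slowly in stages.

>>> step_arm:
  commands:
    - [[0,0,0],[0,0,0],-0.4]
    - [[0,0,0],[0,0,0],-0.5]
    - [[0,0,0],[0,0,0],-0.56]
    - [[0,0,0],[0,0,0],-0.6]
    - [[0,0,0],[0,0,0],-0.63]
    - [[0,0,0],[0,0,0],-0.66]
    - [[0,0,0],[0,0,0],-0.69]
    - [[0,0,0],[0,0,0],-0.72]
    - [[0,0,0],[0,0,0],-0.8]
    - [[0,0,0],[0,0,0],-1]
  grip_force: 40

```text
clock: 15.8
ee_pos: [0.4484, 0.0209, 0.0224]
tcp_rot: [[1.0, 0.001, 0.0], [0.001, -1.0, -0.0], [0.0, 0.0, -1.0]]
contact_force: [-1.2, -0.5, 3.9]
finger_gap: 0.158
gripper_force: 39.8
```

>>> step_arm:
  commands:
    - [[0,0,0],[0,0,0],-1]
    - [[0,0,0],[0,0,0],-1]
    - [[0,0,0],[0,0,0],-1]
    - [[0,0,0],[0,0,0],-1]
  grip_force: 90

```text
clock: 16.13
ee_pos: [0.4484, 0.0209, 0.0224]
tcp_rot: [[1.0, 0.001, 0.0], [0.001, -1.0, -0.0], [0.0, 0.0, -1.0]]
contact_force: [-1.4, -0.1, 6.1]
finger_gap: 0.149
gripper_force: 87.6
```

Run:
```python
from dish import *
rep()
c=cam('wrist'); measure(c)
```

```text
t 16.13 tcp [0.4484 0.0209 0.0224] yaw 0.05 zax [ 0.e+00 -1.e-04 -1.e+00] q [-10.6  54.3   7.  120.9 -48.8   7.6 -47.9] F [-1.4 -0.1  6.1] gap 0.149 87.6
handle 3313 ((449.31756591796875, 22.00339126586914), (13.847718238830566, 55.95482635498047), 89.96048736572266) [0.04805049 0.05083447 0.05186214]
rim 8459 [532.73387148  21.79564779  55.04515684]
ball 5840 [532.67007449  21.87183597  34.52927289]
```

Held firmly with the ball still centred. I'll lift about 9 cm with gentle ramps.

>>> step_arm:
  commands:
    - [[0,0,0],[0,0,-0.05],-1]
    - [[0,0,0],[0,0,-0.1],-1]
    - [[0,0,0],[0,0,-0.2],-1]
    - [[0,0,0],[0,0,-0.3],-1]
    - [[0,0,0],[0,0,-0.4],-1]
    - [[0,0,0],[0,0,-0.4],-1]
    - [[0,0,0],[0,0,-0.4],-1]
    - [[0,0,0],[0,0,-0.4],-1]
    - [[0,0,0],[0,0,-0.3],-1]
    - [[0,0,0],[0,0,-0.2],-1]

```text
clock: 17.02
ee_pos: [0.4485, 0.0211, 0.0503]
tcp_rot: [[1.0, 0.001, 0.0], [0.001, -1.0, -0.0], [0.0, 0.0, -1.0]]
contact_force: [-0.4, 0.2, -2.4]
finger_gap: 0.146
gripper_force: 87.7
```

>>> step_arm:
  commands:
    - [[0,0,0],[0,0,-0.1],-1]
    - [[0,0,0],[0,0,0],-1]
    - [[0,0,0],[0,0,0],-1]

```text
clock: 17.27
ee_pos: [0.4484, 0.021, 0.0507]
tcp_rot: [[1.0, 0.001, -0.0], [0.001, -1.0, -0.0], [-0.0, 0.0, -1.0]]
contact_force: [-0.3, 0.6, -1.1]
finger_gap: 0.152
gripper_force: 87.7
```

Run:
```python
from dish import *
s=rep(); dz=s['ee_pos'][2]-.0224
c=cam('wrist'); measure(c,.012+dz); save(c,'lift.png')
# tilt: plane fit on rim and handle top
P=cloud(c); col=c['color'].astype(int); z=P[...,2]-.012-dz; R,B=col[...,0],col[...,2]
r=np.hypot(P[...,0]-.5325,P[...,1]-.022)
m=(np.abs(r-.0565)<.002)&(np.abs(z-.024)<.008)&(abs(R-B)<30)&(P[...,0]>.46); p=P[m]
A=np.c_[p[:,:2]-p[:,:2].mean(0),np.ones(len(p))]; k=np.linalg.lstsq(A,p[:,2],rcond=None)[0]; print('rim tilt deg x,y',np.degrees(k[:2]),'z',k[2]-.012-dz,len(p))
```

```text
t 17.27 tcp [0.4484 0.021  0.0507] yaw 0.06 zax [-1.e-04 -1.e-04 -1.e+00] q [-13.5  51.3  12.1 120.5 -47.3  12.9 -49.2] F [-0.3  0.6 -1.1] gap 0.152 87.7
handle 3313 ((449.2091064453125, 22.045570373535156), (13.898003578186035, 55.948001861572266), 89.9910888671875) [0.07627407 0.07912074 0.08016866]
rim 8086 [532.77783254  21.90616649  55.11886638]
ball 5655 [532.65118626  22.01444547  62.34626985]
rim tilt deg x,y [-0.25859952 -0.02996936] z 0.02281100191642291 4702
```

Level, with the ball still centred. On with the lift, to about 9 cm in total.

>>> step_arm:
  commands:
    - [[0,0,0],[0,0,-0.1],-1]
    - [[0,0,0],[0,0,-0.2],-1]
    - [[0,0,0],[0,0,-0.3],-1]
    - [[0,0,0],[0,0,-0.4],-1]
    - [[0,0,0],[0,0,-0.5],-1]
    - [[0,0,0],[0,0,-0.5],-1]
    - [[0,0,0],[0,0,-0.5],-1]
    - [[0,0,0],[0,0,-0.5],-1]
    - [[0,0,0],[0,0,-0.5],-1]
    - [[0,0,0],[0,0,-0.5],-1]

```text
clock: 18.15
ee_pos: [0.4484, 0.0211, 0.0914]
tcp_rot: [[1.0, 0.001, 0.0], [0.001, -1.0, -0.0], [0.0, 0.0, -1.0]]
contact_force: [0.2, 0.7, -2.3]
finger_gap: 0.149
gripper_force: 87.7
```

>>> step_arm:
  commands:
    - [[0,0,0],[0,0,-0.5],-1]
    - [[0,0,0],[0,0,-0.5],-1]
    - [[0,0,0],[0,0,-0.4],-1]
    - [[0,0,0],[0,0,-0.3],-1]
    - [[0,0,0],[0,0,-0.3],-1]
    - [[0,0,0],[0,0,-0.2],-1]
    - [[0,0,0],[0,0,-0.1],-1]
    - [[0,0,0],[0,0,0],-1]
    - [[0,0,0],[0,0,0],-1]

```text
clock: 18.9
ee_pos: [0.4484, 0.021, 0.1137]
tcp_rot: [[1.0, 0.001, -0.0], [0.001, -1.0, -0.0], [-0.0, 0.0, -1.0]]
contact_force: [0.6, 0.8, -1.6]
finger_gap: 0.147
gripper_force: 87.7
```

Lifted 91 mm. Now I'll turn about the dish's middle, which is 84 mm ahead of the tool, starting with a partial turn as a check.

>>> step_arm:
  commands:
    - [[0,0,-1],[0.001,0.147,0],-1]
    - [[0,0,-2],[0.005,0.294,0],-1]
    - [[0,0,-3],[0.012,0.441,0],-1]
    - [[0,0,-3],[0.012,0.441,0],-1]
    - [[0,0,-3],[0.012,0.441,0],-1]
    - [[0,0,-3],[0.012,0.441,0],-1]
    - [[0,0,-2],[0.005,0.294,0],-1]
    - [[0,0,-1],[0.001,0.147,0],-1]
    - [[0,0,0],[0,0,0],-1]
    - [[0,0,0],[0,0,0],-1]

```text
clock: 19.73
ee_pos: [0.4525, -0.0049, 0.1138]
tcp_rot: [[0.951, 0.309, -0.0], [0.309, -0.951, 0.0], [-0.0, -0.0, -1.0]]
contact_force: [0.0, 0.7, -1.8]
finger_gap: 0.15
gripper_force: 87.8
```

```bash
cat > chk.py <<'E'
from dish import *
from scipy.optimize import least_squares
s=rep(); C=s['ee_pos']+.0843*s['tcp_rot'][:,0]; print('dish centre est',np.round(C*1000,1))
c=cam('wrist'); P=cloud(c); col=c['color'].astype(int); zb=.012+s['ee_pos'][2]-.0224; z=P[...,2]-zb; R,B=col[...,0],col[...,2]
r=np.hypot(P[...,0]-C[0],P[...,1]-C[1]); g=abs(R-B)<30
q=P[g&(z>.031)&(z<.05)&(r<.04)]; f=least_squares(lambda a:np.linalg.norm(q-a,axis=1)-.018,[C[0],C[1],zb+.023],loss='soft_l1',f_scale=.002); print('ball',np.round(f.x*1000,1))
p=P[g&(abs(r-.0565)<.003)&(abs(z-.024)<.008)]; f=least_squares(lambda a:np.hypot(p[:,0]-a[0],p[:,1]-a[1])-a[2],[C[0],C[1],.056],loss='soft_l1',f_scale=.002); print('rim',np.round(f.x*1000,1))
A=np.c_[p[:,:2]-C[:2],np.ones(len(p))]; k=np.linalg.lstsq(A,p[:,2],rcond=None)[0]; print('tilt deg',np.degrees(k[:2]).round(2))
E
python3 chk.py
```

```text
t 19.73 tcp [ 0.4525 -0.0049  0.1138] yaw 18.0 zax [-2.e-04  0.e+00 -1.e+00] q [-13.5  44.4  18.1 117.8 -33.9  22.9 -40.6] F [ 0.   0.7 -1.8] gap 0.15 87.8
dish centre est [532.7  21.1 113.7]
ball [532.7  22.6 125.3]
rim [532.9  21.9  55.5]
tilt deg [ 0.08 -0.71]
```

The dish's middle held its place. I'll turn the remaining 75°.

>>> step_arm:
  commands:
    - [[0,0,-1],[0.001,0.147,0],-1]
    - [[0,0,-2],[0.005,0.294,0],-1]
    - [[0,0,-3],[0.012,0.441,0],-1]
    - [[0,0,-3],[0.012,0.441,0],-1]
    - [[0,0,-3],[0.012,0.441,0],-1]
    - [[0,0,-3],[0.012,0.441,0],-1]
    - [[0,0,-3],[0.012,0.441,0],-1]
    - [[0,0,-3],[0.012,0.441,0],-1]
    - [[0,0,-3],[0.012,0.441,0],-1]
    - [[0,0,-3],[0.012,0.441,0],-1]

```text
clock: 20.62
ee_pos: [0.4734, -0.0389, 0.1138]
tcp_rot: [[0.703, 0.711, -0.0], [0.711, -0.703, -0.0], [-0.0, 0.0, -1.0]]
contact_force: [-0.3, 0.6, -1.8]
finger_gap: 0.15
gripper_force: 87.8
```

>>> step_arm:
  commands:
    - [[0,0,-3],[0.012,0.441,0],-1]
    - [[0,0,-3],[0.012,0.441,0],-1]
    - [[0,0,-3],[0.012,0.441,0],-1]
    - [[0,0,-3],[0.012,0.441,0],-1]
    - [[0,0,-3],[0.012,0.441,0],-1]
    - [[0,0,-3],[0.012,0.441,0],-1]
    - [[0,0,-3],[0.012,0.441,0],-1]
    - [[0,0,-3],[0.012,0.441,0],-1]
    - [[0,0,-2],[0.005,0.294,0],-1]
    - [[0,0,-1],[0.001,0.147,0],-1]

```text
clock: 21.45
ee_pos: [0.5071, -0.0594, 0.1138]
tcp_rot: [[0.306, 0.952, 0.0], [0.952, -0.306, -0.0], [-0.0, 0.0, -1.0]]
contact_force: [0.7, 0.6, -1.5]
finger_gap: 0.152
gripper_force: 87.8
```

>>> step_arm:
  commands:
    - [[0,0,0],[0,0,0],-1]
    - [[0,0,0],[0,0,0],-1]
    - [[0,0,0],[0,0,0],-1]

```text
clock: 21.7
ee_pos: [0.5066, -0.0589, 0.1138]
tcp_rot: [[0.309, 0.951, -0.0], [0.951, -0.309, -0.0], [-0.0, -0.0, -1.0]]
contact_force: [0.1, 0.0, -2.1]
finger_gap: 0.147
gripper_force: 87.8
```

```bash
python3 chk.py
python3 - <<'E'
from h import *
c=cam('scene'); save(c,'scene3.png',(200,80,440,340),2.3)
P=cloud(c); col=c['color'].astype(int); z=P[...,2]
for n,z0 in(('cup',.076),):
    m=(z>.076)&(z<.09)&(col[...,0]-col[...,2]>60)&(np.hypot(P[...,0]-.527,P[...,1]-.203)<.06)
    print(m.sum(),cv2.minAreaRect((P[m][:,:2]*1000).astype(np.float32)))
E
```

```text
t 21.7 tcp [ 0.5066 -0.0589  0.1138] yaw 72.02 zax [-2.e-04 -1.e-04 -1.e+00] q [ -0.4  45.8   6.3 106.3  -9.5  28.4  -5.6] F [ 0.1  0.  -2.1] gap 0.147 87.8
dish centre est [532.6  21.3 113.8]
ball [531.7  24.  125.4]
rim [532.1  22.7  55.5]
tilt deg [ 0.12 -1.08]
140 ((525.3156127929688, 202.95587158203125), (68.67532348632812, 75.37527465820312), 40.55522155761719)
```

View pics/scene3.png

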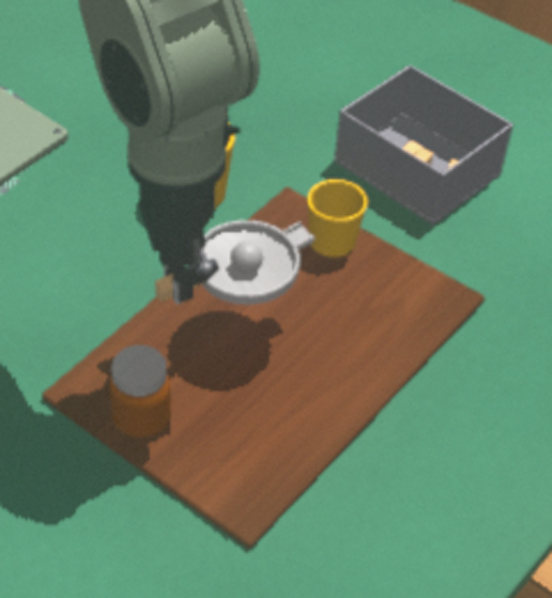

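Scene crop: the dish is held level with the ball in its middle at (245,258). The lip at (300,237) is nearing the cup at (336,215), both chips lie in the bin at (418,150) and (453,163), and the jar hasn't moved. There are 21° left to turn.

>>> step_arm:
  commands:
    - [[0,0,-1],[0.001,0.147,0],-1]
    - [[0,0,-2],[0.005,0.294,0],-1]
    - [[0,0,-3],[0.012,0.441,0],-1]
    - [[0,0,-3],[0.012,0.441,0],-1]
    - [[0,0,-3],[0.012,0.441,0],-1]
    - [[0,0,-3],[0.012,0.441,0],-1]
    - [[0,0,-3],[0.012,0.441,0],-1]
    - [[0,0,-2],[0.005,0.294,0],-1]
    - [[0,0,-1],[0.001,0.147,0],-1]
    - [[0,0,0],[0,0,0],-1]

```text
clock: 22.63
ee_pos: [0.5374, -0.063, 0.1138]
tcp_rot: [[-0.054, 0.999, 0.0], [0.999, 0.054, -0.0], [-0.0, 0.0, -1.0]]
contact_force: [-0.4, -0.8, -1.0]
finger_gap: 0.148
gripper_force: 87.8
```

>>> step_arm:
  commands:
    - [[0,0,0],[0,0,0],-1]
    - [[0,0,0],[0,0,0],-1]
    - [[0,0,0],[0,0,0],-1]
    - [[0,0,0],[0,0,0],-1]
    - [[0,0,0],[0,0,0],-1]
    - [[0,0,0],[0,0,0],-1]

```text
clock: 23.13
ee_pos: [0.5372, -0.063, 0.1138]
tcp_rot: [[-0.053, 0.999, -0.0], [0.999, 0.053, -0.0], [-0.0, -0.0, -1.0]]
contact_force: [-0.2, -0.7, -1.8]
finger_gap: 0.147
gripper_force: 87.8
```

```bash
python3 chk.py
python3 - <<'E'
from h import *
c=cam('wrist'); save(c,'wrist4.png')
E
```

```text
t 23.13 tcp [ 0.5372 -0.063   0.1138] yaw 93.05 zax [-1.e-04 -1.e-04 -1.e+00] q [ 2.7 47.3  1.1 99.9 -1.4 32.8  7.7] F [-0.2 -0.7 -1.8] gap 0.147 87.8
dish centre est [532.7  21.2 113.8]
ball [531.1  24.2 125.4]
rim [531.8  22.7  55.5]
tilt deg [ 0.39 -1.17]
```

View pics/wrist4.png

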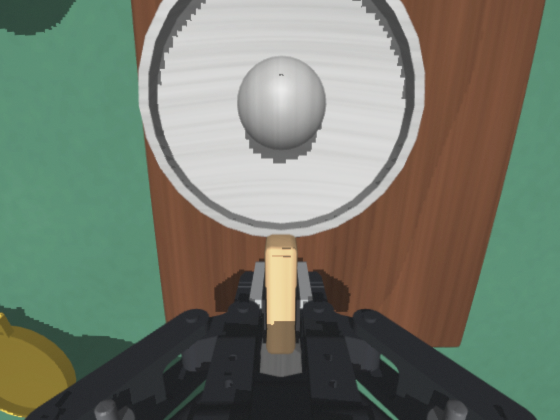

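The wrist view shows the dish held by the handle at (282,295) and level, with the ball resting in the middle at (281,100). It is still and points at the cup (93°), so I'm handing in.

```bash
python3 -c "
from station import manip
print(manip.sign_off())"
```

```text
the job is handed in; nothing more can be done
None
```

The job is handed in at about 23 s of the 72 s: both chips are in the grey box, and the steel dish is held still 91 mm above its rest with the lip pointing at the cup, about 1° off level and the ball in its middle; I never touched the cup, jar or pitcher.

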